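# Tidy the shelf by the TV

### The job

Tidy the shelf by the TV: lay the long remote in the long bay of the low tray and the short remote in the tray's short bay, put both block batteries in the open acrylic box, each flat on its floor, and set the binder clip down in the middle of the round dish. Leave the piggy bank and the mug where they stand.

Things in the scene. Friction and masses are not known exactly. Their poses are not given: they have to be found in the camera images.
- remote_long: The longer of two black remotes, lying flat, buttons up: 46 wide (x) by 160 long (y) by 20 high, vertical sides, about 120 g. Origin: centre of the underside; y along its length, z up. Rigid.
- remote_short: The shorter black remote, lying flat, buttons up: 38 wide (x) by 105 long (y) by 18 high, vertical sides, about 70 g. Origin: centre of the underside; y along its length, z up. Rigid.
- battery_a: Block battery lying flat on its broad side, dark steel case with a copper-coloured end band: 26.5 wide (x) by 48.5 long (y) by 17.5 high; two small snap contacts stick out 3 more at the +y end. Rigid, about 46 g. Origin: centre of the underside; z up. battery_a and battery_b are identical and interchangeable.
- battery_b: Block battery lying flat on its broad side, dark steel case with a copper-coloured end band: 26.5 wide (x) by 48.5 long (y) by 17.5 high; two small snap contacts stick out 3 more at the +y end. Rigid, about 46 g. Origin: centre of the underside; z up. battery_a and battery_b are identical and interchangeable.
- clip: Steel binder clip standing on its flat spine, jaws up, wire handles folded down its sides: a triangular prism 51 long (y), 25 wide at the bottom (x), narrowing to the jaws 24 high. Grip it by its two flat triangular ends (pinch along y, 51 apart). About 30 g, rigid, does not open. Origin: centre of the underside; z up.
- tray: Low fixed dark wood tray, 162 (x) by 200 (y); floor 4 above the shelf; pale lips and rib 5 wide, tops 10 above the shelf. The rib along y at x = 0 parts two bays 73.5 wide: the long bay, 190 long, centred at x = -39, y = 0; the short bay, 136 long, centred at x = +39, y = -27 (a solid pale block, lip-high, fills that side's +y end). Origin: centre of the underside; z up.
- acrylic_box: Clear acrylic box, fixed, steel-coloured rim, grey lining: outside 108 (x) by 158 (y) by 41 high, walls 4, inside 100 by 150, inner floor 4 above the shelf. Its clear lid, 100 long, is fixed open: hinged on the +x rim, leaning back outwards 57 degrees above level, to 125 high. Origin: centre of the underside of the box; z up.
- dish: Round white ceramic dish, fixed, 120 across at the rim, 20 high, flat inner floor 5 above the shelf and about 98 across. Origin: centre of the underside; z up.
- piggy_bank: Bystander: orange ceramic piggy bank, loose, about 120 long (x, snout to -x), 80 wide, 102 high with its ears. Origin: on the shelf under its middle; z up.
- mug: Bystander: blue ceramic mug, loose, 80 across, 95 high, handle to +y. Origin: centre of the underside; z up.

How it is judged:
At the end, for the whole second after the job is handed in: Each remote lies flat on the floor of its own bay, lengthwise, not up on a lip; both batteries lie flat on the acrylic box's floor, same side up as at the start, not stacked; the clip is in the dish, within 28 mm of its centre; all five at rest and released (x of remote_long in the frame of tray between -0.0535 and -0.025 m and y of remote_long in the frame of tray between -0.017 and 0.017 m and z of remote_long in the frame of tray between -0.003 and 0.008 m and x of remote_short in the frame of tray between 0.02 and 0.0585 m and y of remote_short in the frame of tray between -0.0445 and -0.0085 m and z of remote_short in the frame of tray between -0.003 and 0.008 m and angle between the y axis of each of remote_long, remote_short and the y axis of tray, either way round below 0.25 rad and x of battery_a in the frame of acrylic_box between -0.038 and 0.038 m and y of battery_a in the frame of acrylic_box between -0.063 and 0.063 m and z of battery_a in the frame of acrylic_box between -0.003 and 0.012 m and x of battery_b in the frame of acrylic_box between -0.038 and 0.038 m and y of battery_b in the frame of acrylic_box between -0.063 and 0.063 m and z of battery_b in the frame of acrylic_box between -0.003 and 0.012 m and horizontal distance between clip and dish below 0.028 m and z of clip in the frame of dish between -0.003 and 0.025 m and linear speed of each of remote_long, remote_short, battery_a, battery_b, clip below 0.02 m/s); the robot touches nothing.
It fails at once if the piggy bank is pushed more than 20 mm or tipped (distance of piggy_bank from where it was at the start of the episode above 0.02 m or angle between piggy_bank's own z axis and vertical above 0.3 rad).
It fails at once if the mug is pushed more than 20 mm or tipped (distance of mug from where it was at the start of the episode above 0.02 m or angle between mug's own z axis and vertical above 0.3 rad).
It also fails if it takes over 104 s, if anything falls off the work surface, if the arm or the gripper's body presses on something with over 40 N, if the wrist force passes 120 N, or if a joint passes its speed limit or range.

### The arm

A 6-joint arm with a two-finger parallel gripper is mounted at the origin on the work surface. World frame = base frame: x ahead of the robot, y to its left, z up, the work surface at z = 0. Lengths are in m, angles in rad, forces in N, time in s.
With the tool pointing down it reaches from about 0.35 to 0.975 m from the base axis. Payload 4.9 kg.
Tool frame: the origin (TCP) lies on the centre line of the jaws, within the pads' length; the fingertips stand ahead of it and the grasp point (between the pads) is the TCP (manip.tip_extent is the z of the fingertips in the tool frame, in m); z points along the fingers, y is the line along which they close (so a half turn about z gives the same grasp; the last joint's range is limited). The gripper opens to 85 mm and grips with 20 to 120 N. Pads are 22 mm wide; open, the fingers measure 114 mm over their backs; the gripper's body (76 mm by 85 mm) begins 54 mm behind the grasp point. The pads swing forward as they close: fully open they stand 13 mm farther back than shut.
Start: joints at [1.212, 0.053, 1.613, -0, 1.476, -0.119], TCP at [0.148, 0.607, 0.25] pointing down, gripper open.
Joint ranges: [-3.01, 3.01], [-1.01, 2.22], [0.06, 2.58], [-1.02, 4.17], [0.09, 2.62], [-3.14, 3.14]. Speed limits (rad/s): [2.57, 2.57, 3.14, 3.14, 3.14, 3.14].

### API

Orientations are given as a unit quaternion [w, x, y, z].
In Python, from plant import manip gives the robot as it stands. The module is installed in compiled form; this text tells all that it offers.
- The arm moves only by the shell command python3 -m crank 'ROWS'. ROWS is a JSON object whose key "increments" holds a list of rows, 1 to 5 of them, each of 7 numbers: the opening from 0.0 (shut) to 1.0 (fully open), then dx, dy, dz in shares of the most that a row can go, 1 being 62.5 mm, then a rotation vector rx, ry, rz in fractions of the full range, 1 being 90 degrees; each row shifts and turns the commanded pose from where the row before left it, along the tool's axes as they then stand; what a row does not reach is not made up. A row lasts 1/8 s, in which the tool goes at most 0.0625 m and 0.188 rad, less where a joint would pass 70% of its speed; a pose out of reach is approached as far as the arm can. The fingers move at their own pace and stop on an object; the grip force is fixed at half the most. Time passes only in rows, so rows that do not move let the fingers close. It prints the time, the measured TCP pose, the force, the opening and the grip force at its end. A shift or turn number past 1, either way, is cut back to 1. Input that does not fit is refused with a message, and nothing moves.
- manip.state(): the state, without advancing time (a new reading comes with each control period).
- manip.grab_frame(name): name is "scene" or "top"; returns (picture, depth): 400x640x3 uint8, red, green, blue; 400x640 float32, m along the optical axis (not along the pixel's ray), 0 where there is no reading.
- manip.camera_params(name): a dict with "intrinsics" (3x3 intrinsics, pixels), "xyz" and "orientation" of the camera in the world. Camera axes: x right, y down, z forward; pixel columns grow to the right and rows downward; lengths in m; the calibration is good to about 2 mm. A picture is of the moment at which its call begins. camera_params takes no time and is no camera call.
- manip.job_done(): hands the job in; it is judged then, once.
Trained networks look in the newest picture that a camera, given by its name, has taken for a name from the list of things; names that differ only in an ending like _2 or _b are one class to them, and where a whole thing is asked for, a point or a joint stands for the part that bears it (a point fixed in the world has none). Each returns a list of dicts, best first, with "conf" (0 to 1); they miss things now and then, are a little off and sometimes report something else, mostly with a low value. They report only what shows in the picture. A call takes as long as a camera call.
- manip.look_for(camera, query): "extent" ([left, top, right, bottom] in pixels, round what is visible of it).
- manip.outline_of(camera, query): "region" (400x640 bool, what is visible of it) and "extent" ([left, top, right, bottom] in pixels, round what is visible of it).
- manip.mark_of(camera, query): "centre" ([row, column] in pixels: a listed point, or the origin of a listed thing).
The state is a dict: "time": time; "joint_pos": joint angles; "joint_vel": joint speeds; "joint_efforts": joint torques, N m; "tool_pos": TCP position; "tool_rot": TCP orientation; "contact_force": force on the tool from outside, world axes, zero at the start; "ft_torque": the same for the moment, N m; "gripper_width": opening from 0.0 (shut) to 1.0 (fully open); "grasp_force": force on a finger pad.
Only numpy, scipy, OpenCV 4.12 (cv2) and the standard library are available. Lean on these libraries where they do the work, as an engineer would, in place of code of your own. Each camera call takes 0.05 s, during which the arm holds its last target. There are 200 camera calls.

## Working session

There is one attempt and no reset: what is moved stays moved. The work goes in short steps, Python scripts to look and compute and a shell command to move; the robot and the scene stay as the last step left them, time stands still between calls to the robot, and variables do not carry over. Pictures are saved under pics/ and viewed, at most 14 in all, crops included, and the job is handed in when it is done.

```bash
mkdir -p pics
python3 - <<'E'
from plant import manip
import cv2
for c in("top","scene"):
    p,d=manip.grab_frame(c); cv2.imwrite(f"pics/{c}0.png",p[:,:,::-1]); print(manip.camera_params(c))
print(manip.state(),manip.tip_extent)
E
```

```text
{'intrinsics': array([[428.04344247,   0.        , 321.91669088],
       [  0.        , 428.04344247, 202.90675053],
       [  0.        ,   0.        ,   1.        ]]), 'xyz': array([0.3912065 , 0.01090107, 1.21082674]), 'orientation': array([-0.04617937,  0.70963767, -0.70124855,  0.05032217])}
{'intrinsics': array([[461.91602124,   0.        , 325.92701544],
       [  0.        , 461.91602124, 191.70333758],
       [  0.        ,   0.        ,   1.        ]]), 'xyz': array([ 1.02558539, -0.85530009,  0.91264924]), 'orientation': array([-0.39281811,  0.88717042,  0.21757587, -0.10622298])}
{'time': 0.1, 'joint_pos': array([ 1.21198264e+00,  5.32965596e-02,  1.61414379e+00,  8.73927949e-06,
        1.47599678e+00, -1.18951412e-01]), 'joint_vel': array([ 1.43188015e-03, -2.15108122e-04, -4.63837070e-03, -4.75878285e-05,
       -4.16614855e-03, -1.06853578e-03]), 'joint_efforts': array([ 2.86731074e-04, -3.94900596e+01, -3.71364713e+01, -1.29167311e-04,
        3.85712789e-03,  9.12400422e-08]), 'tool_pos': array([0.14826382, 0.60662236, 0.24919009]), 'tool_rot': array([-2.22443540e-04,  1.19644205e-01,  9.92816405e-01, -8.95020730e-04]), 'contact_force': array([-0.05402787,  0.11696203, -0.4578751 ]), 'ft_torque': array([ 0.02960301,  0.05323991, -0.06299644]), 'grasp_force': 0.0, 'gripper_width': 0.996562312976889} 0.019
```

View pics/top0.png

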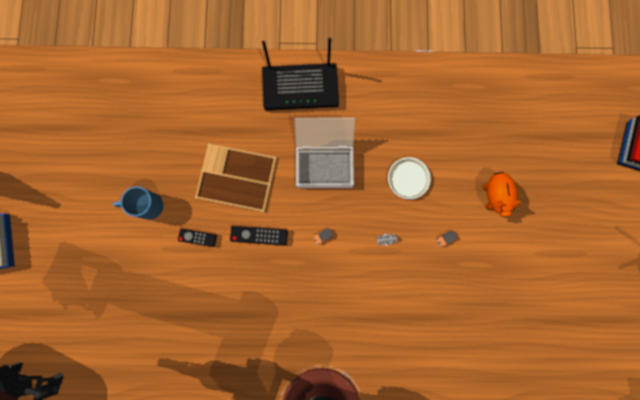

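View pics/scene0.png

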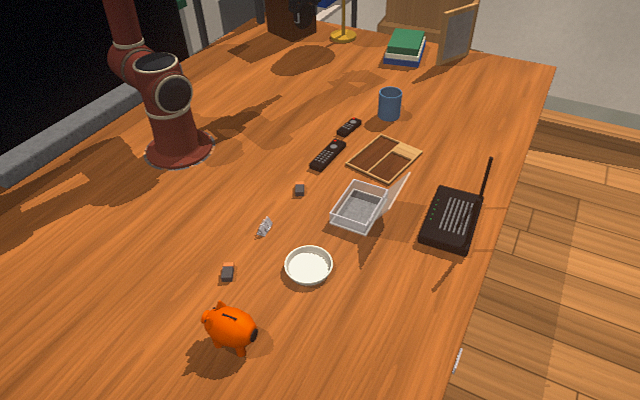

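The top view has image up = +x and left = +y. It shows the tray at (236,178) with its block at top left, the box at (325,155), the dish at (409,178), the short remote at (197,237), the long remote at (259,235), batteries at (324,236) and (447,238), the clip at (387,239), the pig at (502,193) and the mug at (141,203). Next I'll measure them.

```bash
cat > h.py <<'E'
from plant import manip
import numpy as np, cv2
from scipy.spatial.transform import Rotation as R
def proj(cam,uv,z):
    c=manip.camera_params(cam);K=np.array(c["intrinsics"]);q=c["orientation"]
    M=R.from_quat([q[1],q[2],q[3],q[0]]).as_matrix()
    d=np.c_[uv,np.ones(len(uv))]@np.linalg.inv(K).T@M.T
    o=np.array(c["xyz"]);return (o+d*((z-o[2])/d[:,2])[:,None])[:,:2]
def meas(cam,name,z,n=1):
    out=[]
    for r in manip.outline_of(cam,name)[:n]:
        v,u=np.nonzero(r["region"]);p=proj(cam,np.c_[u,v].astype(float),z)
        c,s,a=cv2.minAreaRect((p*1000).astype(np.float32))
        e=np.linalg.eigh(np.cov(p.T))[1][:,1]; yaw=np.degrees(np.arctan2(-e[0],e[1]))
        yaw=(yaw+90)%180-90   # angle of long axis from world +y
        print(cam,name,round(r["conf"],2),"rect c",np.round(c,1),"size",np.round(s,1),"a",round(a,1),"mean",np.round(p.mean(0)*1000,1),"long-axis yaw from y",round(yaw,1),"npx",len(u))
def newlook(tag):
    p,d=manip.grab_frame("top");cv2.imwrite(f"pics/{tag}.png",p[:,:,::-1]);return p,d
E
python3 - <<'E'
from h import *
for c in("top","scene"):
    manip.grab_frame(c)
    for n,z,k in(("remote_long",.02,1),("remote_short",.018,1),("battery_a",.0175,3),("clip",.012,1),("tray",.01,1),("acrylic_box",.041,1),("dish",.02,1),("piggy_bank",.05,1),("mug",.095,1)): meas(c,n,z,k)
p,d=newlook("a")
q=cv2.resize(p[130:260,165:470],None,fx=2.6,fy=2.6,interpolation=cv2.INTER_CUBIC);cv2.imwrite("pics/crop.png",q[:,:,::-1])
# depth-based surface height check
for u,v in((300,270),(259,235),(197,237)): print(d[v,u])
for n in("tray","acrylic_box","dish","clip"):
    m=manip.mark_of("top",n)[0]["centre"]; print(n,proj("top",np.array([[m[1],m[0]]],float),0.0))
E
```

```text
top remote_long 0.87 rect c [463.7 180.8] size [160.2  46. ] a 86.6 mean [463.8 181. ] long-axis yaw from y -3.4 npx 947
top remote_short 0.89 rect c [455.1 352.2] size [104.2  35.6] a 79.4 mean [455.3 352.5] long-axis yaw from y -10.5 npx 474
top battery_a 0.55 rect c [464.1   1. ] size [26.2 49.2] a 31.6 mean [463.9   1.2] long-axis yaw from y 32.7 npx 161
top battery_a 0.47 rect c [ 462. -343.] size [24.5 49.1] a 29.7 mean [ 462.1 -343.2] long-axis yaw from y 29.7 npx 153
top clip 0.71 rect c [628.2 252.5] size [201.4 165.6] a 78.9 mean [627.5 252.2] long-axis yaw from y -10.8 npx 3986
top tray 0.94 rect c [628.1 252.8] size [203.3 164.1] a 79.0 mean [627.7 252.6] long-axis yaw from y -10.1 npx 3983
top acrylic_box 0.61 rect c [698.7   1.9] size [198.7 167.4] a 0.8 mean [698.4   0.8] long-axis yaw from y 89.7 npx 3907
top dish 0.75 rect c [ 632.4 -238.5] size [109.7 113.8] a 0.7 mean [ 632.  -239.3] long-axis yaw from y -16.7 npx 1264
top piggy_bank 0.59 rect c [ 583.6 -485.2] size [124.6  95.9] a 7.8 mean [ 583.5 -487.2] long-axis yaw from y -84.7 npx 1189
top mug 0.93 rect c [54
[... 809 characters left out ...]
x 2258
scene acrylic_box 0.92 rect c [670.5  28. ] size [282.2 137. ] a 89.8 mean [672.6  -8.8] long-axis yaw from y -12.9 npx 2418
scene dish 0.96 rect c [ 630.6 -241.2] size [114.5 122.3] a 27.3 mean [ 631.1 -242.2] long-axis yaw from y 36.9 npx 1472
scene piggy_bank 0.89 rect c [ 575.8 -487.8] size [137.2  93.2] a 0.8 mean [ 579.8 -486.2] long-axis yaw from y 77.2 npx 1902
scene mug 0.83 rect c [565.8 430.2] size [ 78.6 225. ] a 21.1 mean [565.9 425.9] long-axis yaw from y 20.1 npx 754
1.1947713
1.190443
1.1898304
tray [[0.6237143  0.24781104]]
acrylic_box [[0.65710988 0.00073504]]Traceback (most recent call last):
  File "<stdin>", line 10, in <module>
IndexError: list index out of range
```

View pics/crop.png

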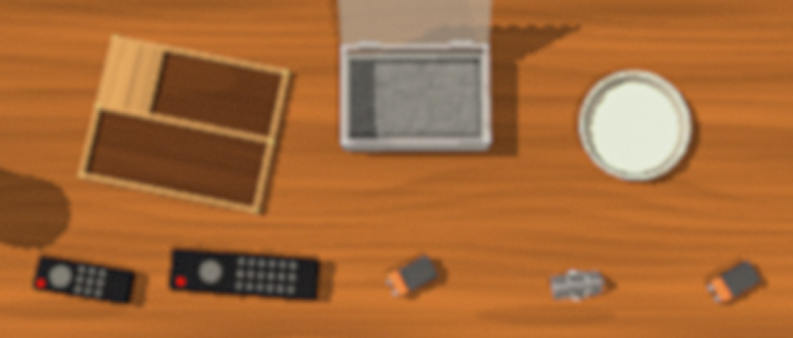

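The crop shows the clip at crop (580,285), i.e. px (388,239), with a small positive yaw. The box rim spans crop x 341–491 and y 43–150. The tray yaw of about -11° is confirmed. Next I'll measure the clip and the box rim.

```bash
cat >> h.py <<'E'
def go(x,y,z,phi):
    """offsets in tool axes from the present pose, after turning to phi (deg, world angle of tool y)"""
    s=manip.state();q=s["tool_rot"];M=R.from_quat([q[1],q[2],q[3],q[0]]).as_matrix()
    cur=np.arctan2(M[1,1],M[0,1]);f=np.radians(phi)
    rz=-(f-cur);rz=(rz+np.pi/2)%np.pi-np.pi/2
    f=cur-rz
    D=np.array([x,y,z])-s["tool_pos"]
    print("t",round(s["time"],2),"pos",np.round(s["tool_pos"],4),"phi",round(np.degrees(cur),1),"tilt",np.round(M[:2,2],4),"F",np.round(s["contact_force"],1),"w",round(s["gripper_width"],3),"g",round(s["grasp_force"],1))
    print(f"  need rz {rz:.3f}; then dx {D@[-np.sin(f),np.cos(f),0]:.4f} dy {D@[np.cos(f),np.sin(f),0]:.4f} dz {-D[2]:.4f}")
E
python3 - <<'E'
from h import *
p,d=newlook("b")
sub=p[225:255,370:405].astype(int); sat=sub.max(2)-sub.min(2)
v,u=np.nonzero((sat<60)&(sub.max(2)>90))
P=proj("top",np.c_[u+370,v+225].astype(float),.012); print("clip",cv2.minAreaRect((P*1000).astype(np.float32)),P.mean(0),len(u))
print("box rim",proj("top",np.array([[296.2,187.7],[353.8,187.7],[353.8,146.5],[296.2,146.5]]),.041))
print("bays",proj("top",np.array([[247.7,165.4],[234.2,191.5]]),.004))
go(.4551,.3524,.2,-10.5)
E
```

```text
clip ((456.3505859375, -177.09976196289062), (27.914892196655273, 53.45692825317383), 0.6708656549453735) [ 0.45599774 -0.17691689] 175
box rim [[ 0.5936751   0.07670137]
 [ 0.59568618 -0.08298577]
 [ 0.71316838 -0.08283389]
 [ 0.71102212  0.07900303]]
bays [[0.66339438 0.21954075]
 [0.58685961 0.25533852]]
t 1.35 pos [0.1484 0.6071 0.2503] phi 76.3 tilt [-0. -0.] F [ 0.6  0.4 -0.2] w 0.998 g 0.0
  need rz 1.514; then dx -0.1945 dy 0.3479 dz 0.0503
```

The rows are not in the units I measure in: shifts go in shares of 62.5 mm and turns go in shares of 90 degrees. I convert before sending: 0.188 rad is 0.1197.

```bash
python3 -m crank '{"increments":[[1,0,0,0,0,0,0.1197],[1,0,0,0,0,0,0.1197],[1,0,0,0,0,0,0.1197],[1,0,0,0,0,0,0.1197],[1,0,0,0,0,0,0.1197]]}'
python3 -m crank '{"increments":[[1,0,0,0,0,0,0.1197],[1,0,0,0,0,0,0.1197],[1,0,0,0,0,0,0.1197],[1,0,0,0,0,0,0.0064],[1,-0.384,0.688,0,0,0,0]]}'
python3 -m crank '{"increments":[[1,-0.384,0.688,0,0,0,0],[1,-0.384,0.688,0,0,0,0],[1,-0.384,0.688,0.16,0,0,0],[1,-0.384,0.688,0.32,0,0,0],[1,-0.384,0.688,0.48,0,0,0]]}'
python3 -m crank '{"increments":[[1,-0.384,0.688,0.48,0,0,0],[1,-0.32,0.48,0.48,0,0,0],[1,0,0,0,0,0,0],[1,0,0,0,0,0,0]]}'
python3 -c "from h import *;go(.4551,.3524,.026,-10.5)"
```

```text
time: 1.98
tool_pos: [0.1484, 0.6071, 0.2503]
tool_rot: [0.0, 0.558, 0.83, -0.0]
contact_force: [-0.2, 0.5, -0.8]
gripper_width: 1.0
grasp_force: 0.0
time: 2.6
tool_pos: [0.1853, 0.5766, 0.2503]
tool_rot: [-0.0, 0.765, 0.644, 0.0]
contact_force: [0.4, -0.8, -0.6]
gripper_width: 1.002
grasp_force: 0.0
time: 3.22
tool_pos: [0.3784, 0.4189, 0.1912]
tool_rot: [-0.0, 0.766, 0.642, 0.002]
contact_force: [0.5, 0.8, 0.3]
gripper_width: 0.998
grasp_force: 0.0
time: 3.72
tool_pos: [0.4408, 0.3636, 0.1309]
tool_rot: [-0.0, 0.767, 0.642, 0.0]
contact_force: [0.4, 0.3, 0.6]
gripper_width: 1.0
grasp_force: 0.0
t 3.73 pos [0.4408 0.3636 0.1309] phi -10.2 tilt [0.0004 0.0007] F [0.4 0.3 0.6] w 1.0 g 0.0
  need rz 0.006; then dx -0.0084 dy 0.0161 dz 0.1049
```

In the tool's units: 0.04 m is 0.64, 0.016 m is 0.256, 0.006 rad is 0.0038.

```bash
python3 -m crank '{"increments":[[1,-0.1344,0.256,0,0,0,0.0038],[1,0,0,0.64,0,0,0],[1,0,0,0.56,0,0,0],[1,0,0,0.32,0,0,0],[1,0,0,0.16,0,0,0]]}'
python3 -m crank '{"increments":[[0,0,0,0,0,0,0],[0,0,0,0,0,0,0],[0,0,0,0,0,0,0],[0,0,0,0,0,0,0],[0,0,0,0,0,0,0]]}'
```

```text
time: 4.35
tool_pos: [0.455, 0.3522, 0.0249]
tool_rot: [0.0, 0.769, 0.639, -0.0]
contact_force: [0.1, 0.8, -0.2]
gripper_width: 1.001
grasp_force: 0.0
time: 4.97
tool_pos: [0.4563, 0.3529, 0.0272]
tool_rot: [0.0, 0.769, 0.639, 0.002]
contact_force: [-0.2, 0.7, 6.3]
gripper_width: 0.424
grasp_force: 60.6
```

Run:
```python
from h import *
go(.4551,.3524,.026,-10.5)
p,d=manip.grab_frame("scene")
cv2.imwrite("pics/s1.png",cv2.resize(p[60:200,270:450],None,fx=4,fy=4,interpolation=cv2.INTER_CUBIC)[:,:,::-1])
```

```text
t 4.97 pos [0.4563 0.3529 0.0272] phi -10.6 tilt [0.0029 0.0018] F [-0.2  0.7  6.3] w 0.424 g 60.6
  need rz -0.002; then dx -0.0007 dy -0.0011 dz 0.0012
```

View pics/s1.png

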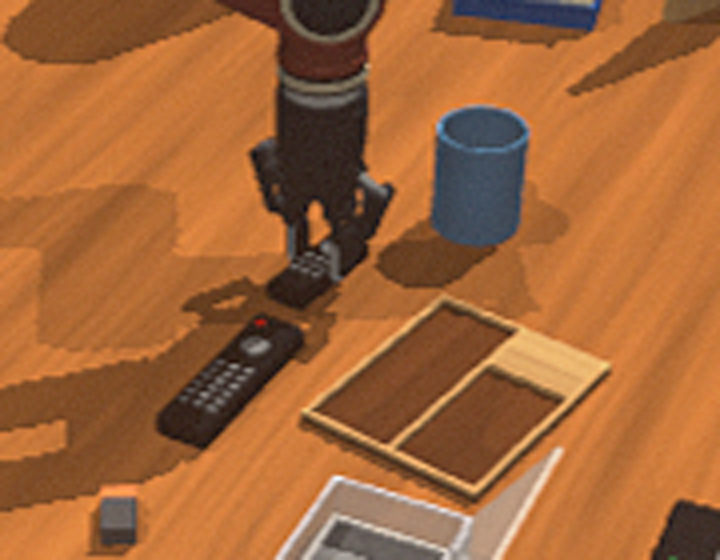

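The short remote is held at opening 0.42, about 36 mm. In the crop the gripper straddles its middle. I'll lift it and carry it over.

In the tool's units: -0.04 m is -0.64, -0.03 m is -0.48.

```bash
python3 -m crank '{"increments":[[0,0,0,-0.48,0,0,0],[0,0,0,-0.64,0,0,0],[0,0,0,0,0,0,0]]}'; python3 -c "from h import *;go(.6622,.2191,.036,-10.9)"
```

```text
time: 5.4
tool_pos: [0.4572, 0.3534, 0.0993]
tool_rot: [0.001, 0.769, 0.639, 0.004]
contact_force: [0.3, 0.1, -0.4]
gripper_width: 0.424
grasp_force: 60.1
t 5.4 pos [0.4572 0.3534 0.0993] phi -10.6 tilt [0.0066 0.0038] F [ 0.3  0.1 -0.4] w 0.424 g 60.1
  need rz 0.005; then dx -0.0931 dy 0.2267 dz 0.0633
```

In the tool's units: 0.0453 m is 0.7248, -0.0186 m is -0.2976, 0.005 rad is 0.0032.

```bash
python3 -m crank '{"increments":[[0,-0.2976,0.7248,0,0,0,0],[0,-0.2976,0.7248,0,0,0,0],[0,-0.2976,0.7248,0,0,0,0],[0,-0.2976,0.7248,0,0,0,0],[0,-0.2976,0.7248,0,0,0,0.0032]]}';python3 -m crank '{"increments":[[0,0,0,0.32,0,0,0],[0,0,0,0.48,0,0,0],[0,0,0,0,0,0,0]]}'; python3 -c "
from h import *
go(.6622,.2191,.036,-10.9)
for c in ('top','scene'):
  manip.grab_frame(c);meas(c,'remote_short',.028)
"
```

```text
time: 6.02
tool_pos: [0.6606, 0.2177, 0.0931]
tool_rot: [-0.001, 0.771, 0.637, -0.001]
contact_force: [0.2, -0.3, -0.5]
gripper_width: 0.423
grasp_force: 60.1
time: 6.4
tool_pos: [0.6559, 0.2186, 0.0395]
tool_rot: [-0.002, 0.771, 0.637, -0.005]
contact_force: [-0.1, 0.7, -1.3]
gripper_width: 0.42
grasp_force: 60.2
t 6.4 pos [0.6559 0.2186 0.0395] phi -10.9 tilt [-0.0103 -0.002 ] F [-0.1  0.7 -1.3] w 0.42 g 60.2
  need rz 0.001; then dx 0.0017 dy 0.0061 dz 0.0035
top remote_short 0.39 rect c [649.6 177.7] size [37.6 22.6] a 1.7 mean [650.2 177.7] long-axis yaw from y -84.2 npx 104
scene remote_short 0.71 rect c [655.  213.9] size [108.5  42.6] a 82.4 mean [652.1 203.8] long-axis yaw from y 3.2 npx 230
```

```bash
python3 -m crank '{"increments":[[0,0,0,0,0,0,0],[0,0,0,0,0,0,0]]}'; python3 -c "
from h import *
go(.6622,.2191,.031,-10.9)"
```

```text
time: 6.85
tool_pos: [0.661, 0.2192, 0.0464]
tool_rot: [0.0, 0.771, 0.637, 0.001]
contact_force: [0.4, 0.1, -1.1]
gripper_width: 0.42
grasp_force: 60.2
t 6.85 pos [0.661  0.2192 0.0464] phi -10.9 tilt [0.0017 0.0004] F [ 0.4  0.1 -1.1] w 0.42 g 60.2
  need rz 0.000; then dx 0.0001 dy 0.0012 dz 0.0154
```

In the tool's units: 0.007 m is 0.112, 0.005 m is 0.08.

```bash
python3 -m crank '{"increments":[[0,0,0.016,0.112,0,0,0],[0,0,0,0.08,0,0,0],[0,0,0,0.032,0,0,0],[0,0,0,0.016,0,0,0],[0,0,0,0,0,0,0]]}'; python3 -m crank '{"increments":[[0,0,0,0,0,0,0],[0,0,0,0,0,0,0]]}'
```

```text
time: 7.48
tool_pos: [0.6611, 0.2186, 0.0313]
tool_rot: [-0.0, 0.771, 0.637, -0.001]
contact_force: [-4.8, -1.4, 6.8]
gripper_width: 0.425
grasp_force: 60.9
time: 7.72
tool_pos: [0.6611, 0.2186, 0.0313]
tool_rot: [-0.0, 0.771, 0.637, -0.001]
contact_force: [-4.5, -1.6, 5.5]
gripper_width: 0.424
grasp_force: 60.9
```

In the tool's units: -0.05 m is -0.8, -0.02 m is -0.32.

```bash
python3 -m crank '{"increments":[[0.75,0,0,0,0,0,0],[0.75,0,0,0,0,0,0],[0.75,0,0,-0.32,0,0,0],[1,0,0,-0.8,0,0,0],[1,0,0,-0.8,0,0,0]]}'; python3 -c "from h import *;go(.4637,.1808,.1,-3.4)"
```

```text
time: 8.35
tool_pos: [0.6615, 0.2188, 0.1527]
tool_rot: [0.0, 0.771, 0.637, 0.0]
contact_force: [0.8, -0.4, -0.6]
gripper_width: 0.997
grasp_force: 0.0
t 8.35 pos [0.6615 0.2188 0.1527] phi -10.9 tilt [0.0006 0.0001] F [ 0.8 -0.4 -0.6] w 0.997 g 0.0
  need rz -0.131; then dx -0.0497 dy -0.1952 dz 0.0527
```

In the tool's units: -0.0488 m is -0.7808, -0.0124 m is -0.1984, -0.131 rad is -0.0834.

```bash
python3 -m crank '{"increments":[[1,0,0,0,0,0,-0.0834],[1,-0.1984,-0.7808,0,0,0,0],[1,-0.1984,-0.7808,0,0,0,0],[1,-0.1984,-0.7808,0,0,0,0],[1,-0.1984,-0.7808,0.48,0,0,0]]}'; python3 -m crank '{"increments":[[1,0,0,0.32,0,0,0],[1,0,0,0,0,0,0]]}'
python3 - <<'E'
from h import *
go(.4637,.1808,.026,-3.4)
p,d=newlook("c"); meas("top","remote_short",.022);meas("top","remote_long",.02);meas("top","tray",.01)
cv2.imwrite("pics/c1.png",cv2.resize(p[130:260,165:365],None,fx=4,fy=4,interpolation=cv2.INTER_CUBIC)[:,:,::-1])
E
```

```text
time: 8.98
tool_pos: [0.465, 0.1811, 0.1242]
tool_rot: [0.002, 0.728, 0.686, 0.004]
contact_force: [1.0, 0.5, 0.4]
gripper_width: 1.002
grasp_force: 0.0
time: 9.22
tool_pos: [0.4625, 0.1806, 0.0999]
tool_rot: [-0.0, 0.728, 0.686, -0.001]
contact_force: [0.3, 1.0, -0.1]
gripper_width: 1.001
grasp_force: 0.0
t 9.22 pos [0.4625 0.1806 0.0999] phi -3.4 tilt [-0.0015 -0.0004] F [ 0.3  1.  -0.1] w 1.001 g 0.0
  need rz 0.000; then dx 0.0003 dy 0.0012 dz 0.0739
top remote_short 0.62 rect c [661.3 216.7] size [104.3  39.5] a 79.2 mean [660.4 216.3] long-axis yaw from y -9.8 npx 471
top remote_long 0.83 rect c [459.6 129.6] size [56.2 43.9] a 85.5 mean [460.  128.9] long-axis yaw from y -11.1 npx 307
top tray 0.94 rect c [628.5 252.1] size [204.  163.2] a 79.4 mean [626.9 261.3] long-axis yaw from y -6.7 npx 3199
```

View pics/c1.png

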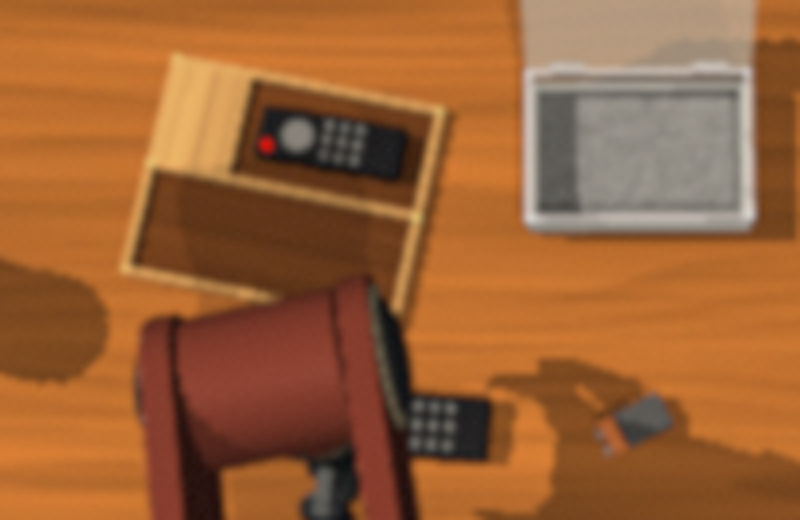

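The short remote lies in its bay at crop (330,145), clear of the lips. Next is the long remote.

In the tool's units: 0.035 m is 0.56, 0.025 m is 0.4.

```bash
python3 -m crank '{"increments":[[1,0,0.016,0.56,0,0,0],[1,0,0,0.4,0,0,0],[1,0,0,0.192,0,0,0],[0,0,0,0,0,0,0],[0,0,0,0,0,0,0]]}'; python3 -m crank '{"increments":[[0,0,0,0,0,0,0],[0,0,0,0,0,0,0],[0,0,0,0,0,0,0]]}';python3 -m crank '{"increments":[[0,0,0,-0.48,0,0,0],[0,0,0,-0.64,0,0,0],[0,0,0,0,0,0,0],[0,0,0,0,0,0,0]]}'; python3 -c "from h import *;go(.5897,.260,.09,-10.9)"
```

```text
time: 10.05
tool_pos: [0.4659, 0.181, 0.0297]
tool_rot: [0.001, 0.728, 0.686, 0.001]
contact_force: [0.4, -0.7, 0.2]
gripper_width: 0.606
grasp_force: 0.2
time: 10.42
tool_pos: [0.4663, 0.1811, 0.0302]
tool_rot: [0.001, 0.728, 0.686, 0.002]
contact_force: [-0.4, 0.5, 6.5]
gripper_width: 0.514
grasp_force: 61.9
time: 10.92
tool_pos: [0.464, 0.1806, 0.0975]
tool_rot: [-0.0, 0.728, 0.686, -0.001]
contact_force: [-0.2, 0.1, -2.3]
gripper_width: 0.513
grasp_force: 61.8
t 10.93 pos [0.464  0.1806 0.0975] phi -3.4 tilt [-0.0012 -0.0003] F [-0.2  0.1 -2.3] w 0.513 g 61.8
  need rz 0.131; then dx 0.1018 dy 0.1085 dz 0.0075
```

In the tool's units: 0.0362 m is 0.5792, 0.0339 m is 0.5424, 0.131 rad is 0.0834.

```bash
python3 -m crank '{"increments":[[0,0,0,0,0,0,0.0834],[0,0.5424,0.5792,0,0,0,0],[0,0.5424,0.5792,0,0,0,0],[0,0.5424,0.5792,0,0,0,0],[0,0,0,0.32,0,0,0]]}';python3 -m crank '{"increments":[[0,0,0,0.4,0,0,0],[0,0,0,0,0,0,0],[0,0,0,0,0,0,0],[0,0,0,0,0,0,0]]}'
python3 - <<'E'
from h import *
go(.5897,.260,.0342,-10.9)
p,d=newlook("d"); meas("top","remote_long",.035)
E
```

```text
time: 11.55
tool_pos: [0.5931, 0.2615, 0.0778]
tool_rot: [0.0, 0.771, 0.637, 0.001]
contact_force: [-0.1, 0.4, -1.5]
gripper_width: 0.515
grasp_force: 61.9
time: 12.05
tool_pos: [0.591, 0.2601, 0.0545]
tool_rot: [0.0, 0.771, 0.637, 0.001]
contact_force: [-0.2, -0.2, -1.1]
gripper_width: 0.513
grasp_force: 61.8
t 12.05 pos [0.591  0.2601 0.0545] phi -10.9 tilt [0.0018 0.0005] F [-0.2 -0.2 -1.1] w 0.513 g 61.8
  need rz 0.000; then dx -0.0004 dy -0.0013 dz 0.0203
top remote_long 0.7 rect c [592.3 260.1] size [160.7  48.4] a 78.7 mean [584.  218.1] long-axis yaw from y -5.1 npx 390
```

In the tool's units: 0.008 m is 0.128, 0.007 m is 0.112.

```bash
python3 -m crank '{"increments":[[0,0,-0.024,0.128,0,0,0],[0,0,0,0.112,0,0,0],[0,0,0,0.064,0,0,0],[0,0,0,0.024,0,0,0],[0,0,0,0,0,0,0]]}'; python3 -m crank '{"increments":[[0.75,0,0,0,0,0,0],[0.75,0,0,0,0,0,0],[0.75,0,0,-0.32,0,0,0],[1,0,0,-0.8,0,0,0],[1,0,0,-0.96,0,0,0]]}'; python3 -c "from h import *;go(.464,.0012,.1,31.5)"
```

```text
time: 12.78
tool_pos: [0.5884, 0.2602, 0.0343]
tool_rot: [-0.0, 0.771, 0.637, -0.001]
contact_force: [-8.1, -2.2, 10.7]
gripper_width: 0.512
grasp_force: 63.2
time: 13.4
tool_pos: [0.5884, 0.2601, 0.1641]
tool_rot: [-0.0, 0.771, 0.637, -0.001]
contact_force: [0.6, 0.0, 0.6]
gripper_width: 1.002
grasp_force: 0.0
t 13.4 pos [0.5884 0.2601 0.1641] phi -10.9 tilt [-0.0016 -0.0005] F [0.6 0.  0.6] w 1.002 g 0.0
  need rz -0.740; then dx -0.1558 dy -0.2413 dz 0.0641
```

In the tool's units: -0.0402 m is -0.6432, -0.026 m is -0.416, -0.185 rad is -0.1178.

```bash
python3 -m crank '{"increments":[[1,0,0,0,0,0,-0.1178],[1,0,0,0,0,0,-0.1178],[1,0,0,0,0,0,-0.1178],[1,0,0,0,0,0,-0.1178],[1,-0.416,-0.6432,0,0,0,0]]}'; python3 -m crank '{"increments":[[1,-0.416,-0.6432,0,0,0,0],[1,-0.416,-0.6432,0,0,0,0],[1,-0.416,-0.6432,0.16,0,0,0],[1,-0.416,-0.6432,0.32,0,0,0],[1,-0.416,-0.6432,0.48,0,0,0]]}';python3 -m crank '{"increments":[[1,0,0,0,0,0,0],[1,0,0,0,0,0,0]]}'
python3 - <<'E'
from h import *
go(.464,.0012,.024,31.5)
p,d=newlook("e"); meas("top","remote_long",.024);meas("top","remote_short",.022)
cv2.imwrite("pics/e1.png",cv2.resize(p[130:260,165:365],None,fx=4,fy=4,interpolation=cv2.INTER_CUBIC)[:,:,::-1])
p,d=manip.grab_frame("scene");meas("scene","remote_long",.024);meas("scene","remote_short",.022);meas("scene","battery_a",.01,2)
E
```

```text
time: 14.02
tool_pos: [0.5693, 0.2183, 0.1646]
tool_rot: [0.001, 0.487, 0.873, 0.001]
contact_force: [1.1, -0.7, 0.7]
gripper_width: 0.998
grasp_force: 0.0
time: 14.65
tool_pos: [0.4658, -0.0002, 0.1049]
tool_rot: [0.003, 0.488, 0.873, 0.001]
contact_force: [0.3, -0.9, -0.4]
gripper_width: 0.998
grasp_force: 0.0
time: 14.9
tool_pos: [0.4659, 0.0012, 0.1043]
tool_rot: [0.001, 0.489, 0.872, 0.001]
contact_force: [0.4, 1.0, -0.4]
gripper_width: 0.999
grasp_force: 0.0
t 14.9 pos [0.4659 0.0012 0.1043] phi 31.5 tilt [ 0.0026 -0.0001] F [ 0.4  1.  -0.4] w 0.999 g 0.0
  need rz -0.000; then dx 0.0010 dy -0.0017 dz 0.0803
top remote_long 0.83 rect c [588.3 259.7] size [164.3  49.9] a 78.8 mean [588.3 259.8] long-axis yaw from y -11.1 npx 981
top remote_short 0.81 rect c [659.8 218.6] size [106.1  40.4] a 80.4 mean [660.3 218.1] long-axis yaw from y -11.1 npx 497
scene remote_long 0.66 rect c [591.1 252. ] size [178.   61.6] a 78.2 mean [591.  249.4] long-axis yaw from y -8.5 npx 604
scene remote_short 0.61 rect c [659.9 210.2] size [115.5  45.1] a 81.2 mean [660.6 207.1] long-axis yaw from y -8.7 npx 326
scene battery_a 0.59 rect c [ 460.7 -346.2] size [28.9 59.6] a 30.1 mean [ 461.  -346.8] long-axis yaw from y 32.0 npx 221
```

View pics/e1.png

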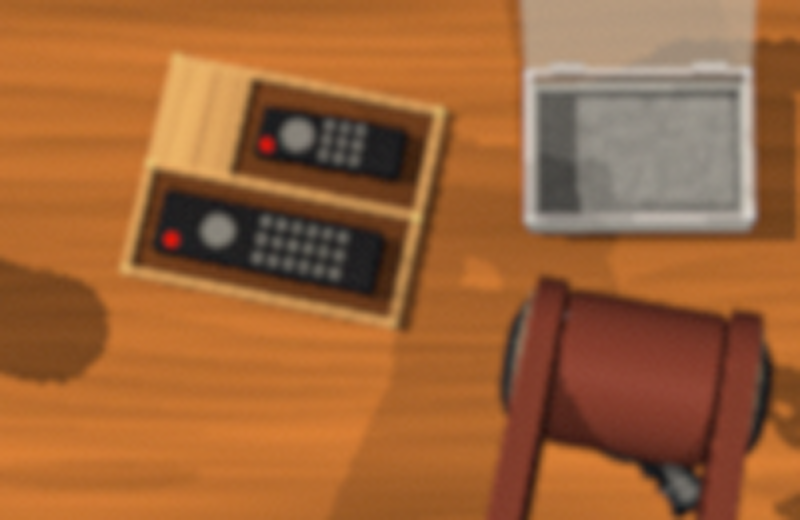

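Both remotes lie in their bays, centred, at crop (265,240) and (335,145). Next is the first battery.

In the tool's units: 0.035 m is 0.56, 0.03 m is 0.48.

```bash
python3 -m crank '{"increments":[[1,0.016,-0.024,0.56,0,0,0],[1,0,0,0.48,0,0,0],[1,0,0,0.224,0,0,0],[0,0,0,0,0,0,0],[0,0,0,0,0,0,0]]}'; python3 -m crank '{"increments":[[0,0,0,0,0,0,0],[0,0,0,0,0,0,0],[0,0,0,0,0,0,0],[0,0,0,0,0,0,0]]}';python3 -m crank '{"increments":[[0,0,0,-0.64,0,0,0],[0,0,0,-0.96,0,0,0],[0,0,0,0,0,0,0],[0,0,0,0,0,0,0]]}'; python3 -c "from h import *;go(.648,.030,.12,31.5);go(.648,.030,.12,0)"
```

```text
time: 15.88
tool_pos: [0.4642, 0.0013, 0.025]
tool_rot: [0.001, 0.488, 0.873, 0.0]
contact_force: [0.0, -0.0, 1.0]
gripper_width: 0.605
grasp_force: 0.0
time: 16.38
tool_pos: [0.4646, 0.0011, 0.0254]
tool_rot: [0.001, 0.489, 0.873, 0.001]
contact_force: [-0.5, -0.3, 6.7]
gripper_width: 0.29
grasp_force: 59.7
time: 16.88
tool_pos: [0.4627, 0.0014, 0.1234]
tool_rot: [-0.0, 0.489, 0.873, -0.0]
contact_force: [-0.5, -0.3, -0.9]
gripper_width: 0.289
grasp_force: 59.1
t 16.88 pos [0.4627 0.0014 0.1234] phi 31.5 tilt [-0.0005  0.    ] F [-0.5 -0.3 -0.9] w 0.289 g 59.1
  need rz 0.000; then dx -0.0724 dy 0.1729 dz 0.0034
t 16.88 pos [0.4627 0.0014 0.1234] phi 31.5 tilt [-0.0005  0.    ] F [-0.5 -0.3 -0.9] w 0.289 g 59.1
  need rz 0.550; then dx 0.0286 dy 0.1853 dz 0.0034
```

```bash
python3 -m crank '{"increments":[[0,-0.2896,0.6912,0,0,0,0],[0,-0.2896,0.6912,0,0,0,0],[0,-0.2896,0.6912,0,0,0,0],[0,-0.2896,0.6912,0,0,0,0],[0,0,0,0,0,0,0]]}'; python3 -m crank '{"increments":[[0,0,0,0.64,0,0,0],[0,0,0,0.32,0,0,0],[0,0,0,0,0,0,0],[0,0,0,0,0,0,0]]}'
python3 - <<'E'
from h import *
go(.648,.030,.0294,31.5)
p,d=manip.grab_frame("scene")
cv2.imwrite("pics/s2.png",cv2.resize(p[130:260,280:440],None,fx=4,fy=4,interpolation=cv2.INTER_CUBIC)[:,:,::-1])
E
```

```text
time: 17.5
tool_pos: [0.6487, 0.0303, 0.1199]
tool_rot: [-0.002, 0.488, 0.873, -0.001]
contact_force: [-0.2, 0.7, -0.4]
gripper_width: 0.288
grasp_force: 59.2
time: 18.0
tool_pos: [0.6485, 0.0299, 0.0647]
tool_rot: [0.001, 0.489, 0.873, 0.0]
contact_force: [1.3, 0.1, -0.4]
gripper_width: 0.292
grasp_force: 59.2
t 18.0 pos [0.6485 0.0299 0.0647] phi 31.5 tilt [ 0.0011 -0.0001] F [ 1.3  0.1 -0.4] w 0.292 g 59.2
  need rz 0.000; then dx 0.0004 dy -0.0004 dz 0.0353
```

View pics/s2.png

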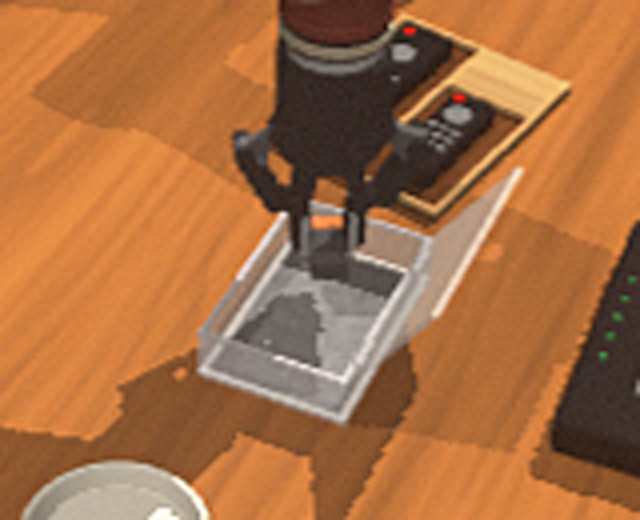

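The battery hangs inside the box walls at crop (325,250), in the +y half and clear of the lid. I'll lower it.

In the tool's units: 0.015 m is 0.24, 0.012 m is 0.192.

```bash
python3 -m crank '{"increments":[[0,0,0,0.24,0,0,0],[0,0,0,0.192,0,0,0],[0,0,0,0.096,0,0,0],[0,0,0,0.032,0,0,0],[0,0,0,0,0,0,0]]}'; python3 -m crank '{"increments":[[0.5,0,0,0,0,0,0],[0.5,0,0,0,0,0,0],[0.5,0,0,-0.64,0,0,0],[0.5,0,0,-0.96,0,0,0],[1,0,0,-0.48,0,0,0]]}'; python3 -c "from h import *;go(.456,-.177,.1,100);go(.462,-.343,.1,30)"
```

```text
time: 18.68
tool_pos: [0.6479, 0.0301, 0.0294]
tool_rot: [-0.001, 0.488, 0.873, -0.0]
contact_force: [-4.2, 0.2, 5.8]
gripper_width: 0.288
grasp_force: 59.8
time: 19.3
tool_pos: [0.65, 0.0299, 0.1629]
tool_rot: [0.002, 0.489, 0.873, 0.001]
contact_force: [0.4, 0.8, 0.7]
gripper_width: 0.699
grasp_force: 0.0
t 19.3 pos [0.65   0.0299 0.1629] phi 31.5 tilt [ 0.0054 -0.0004] F [0.4 0.8 0.7] w 0.699 g 0.0
  need rz -1.195; then dx 0.2269 dy -0.1700 dz 0.0629
t 19.3 pos [0.65   0.0299 0.1629] phi 31.5 tilt [ 0.0054 -0.0004] F [0.4 0.8 0.7] w 0.699 g 0.0
  need rz 0.026; then dx -0.2289 dy -0.3492 dz 0.0629
```

In the tool's units: -0.0436 m is -0.6976, -0.0286 m is -0.4576, 0.026 rad is 0.0166.

```bash
python3 -m crank '{"increments":[[1,0,0,0,0,0,0.0166],[1,-0.4576,-0.6976,0,0,0,0],[1,-0.4576,-0.6976,0,0,0,0],[1,-0.4576,-0.6976,0,0,0,0],[1,-0.4576,-0.6976,0,0,0,0]]}'; python3 -m crank '{"increments":[[1,-0.4576,-0.6976,0,0,0,0],[1,-0.4576,-0.6976,0.32,0,0,0],[1,-0.4576,-0.6976,0.32,0,0,0],[1,-0.4576,-0.6976,0.32,0,0,0],[1,0,0,0,0,0,0]]}';python3 -m crank '{"increments":[[1,0,0,0,0,0,0],[1,0,0,0,0,0,0]]}'
python3 - <<'E'
from h import *
go(.462,-.343,.0245,30)
p,d=newlook("f"); meas("top","battery_a",.0215,2); meas("top","clip",.012);meas("top","dish",.02);meas("top","piggy_bank",.05)
cv2.imwrite("pics/f1.png",cv2.resize(p[130:260,290:490],None,fx=4,fy=4,interpolation=cv2.INTER_CUBIC)[:,:,::-1])
E
```

```text
time: 19.92
tool_pos: [0.5526, -0.1572, 0.1563]
tool_rot: [-0.002, 0.5, 0.866, -0.0]
contact_force: [0.3, -0.3, -0.2]
gripper_width: 1.003
grasp_force: 0.0
time: 20.55
tool_pos: [0.4573, -0.3434, 0.0945]
tool_rot: [-0.003, 0.502, 0.865, 0.001]
contact_force: [0.3, 0.5, 0.4]
gripper_width: 1.002
grasp_force: 0.0
time: 20.8
tool_pos: [0.4614, -0.3417, 0.0988]
tool_rot: [0.0, 0.499, 0.866, 0.0]
contact_force: [0.2, 0.1, -0.3]
gripper_width: 1.0
grasp_force: 0.0
t 20.8 pos [ 0.4614 -0.3417  0.0988] phi 30.1 tilt [0.0002 0.0001] F [ 0.2  0.1 -0.3] w 1.0 g 0.0
  need rz 0.002; then dx -0.0015 dy -0.0002 dz 0.0743
top battery_a 0.68 rect c [649.2  30.7] size [28.1 51.6] a 32.3 mean [649.1  31.1] long-axis yaw from y 36.1 npx 169
top battery_a 0.55 rect c [ 466.1 -334.3] size [17.3 50.1] a 44.5 mean [ 463.  -332.4] long-axis yaw from y 43.9 npx 89
top clip 0.65 rect c [ 457.7 -177. ] size [25.1 48. ] a 0.7 mean [ 457.6 -177.6] long-axis yaw from y 9.0 npx 156
top dish 0.91 rect c [ 631.7 -239. ] size [113.8 115.1] a 45.1 mean [ 631.8 -239.2] long-axis yaw from y 41.4 npx 1326
top piggy_bank 0.6 rect c [ 592.1 -496.7] size [104.9  83.2] a 44.6 mean [ 592.3 -491.8] long-axis yaw from y -59.6 npx 949
```

View pics/f1.png

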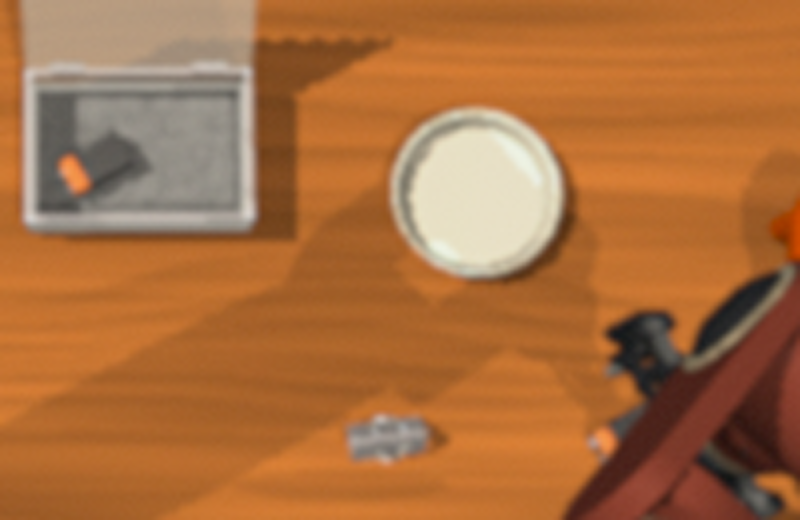

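The first battery lies flat in the box at crop (105,165). The clip is at (388,440) with yaw of about 9–10°. Now I'll grasp the second battery.

In the tool's units: 0.035 m is 0.56, 0.025 m is 0.4.

```bash
python3 -m crank '{"increments":[[1,-0.024,0,0.56,0,0,0],[1,0,0,0.4,0,0,0],[1,0,0,0.224,0,0,0],[0,0,0,0,0,0,0],[0,0,0,0,0,0,0]]}'; python3 -m crank '{"increments":[[0,0,0,0,0,0,0],[0,0,0,0,0,0,0],[0,0,0,0,0,0,0],[0,0,0,0,0,0,0]]}';python3 -m crank '{"increments":[[0,0,0,-0.64,0,0,0],[0,0,0,-0.96,0,0,0],[0,0,0,0,0,0,0],[0,0,0,0,0,0,0]]}'; python3 -c "from h import *;go(.650,-.038,.12,30)"
```

```text
time: 21.68
tool_pos: [0.4623, -0.3446, 0.026]
tool_rot: [0.001, 0.5, 0.866, -0.0]
contact_force: [-0.9, -0.4, 1.5]
gripper_width: 0.605
grasp_force: 0.0
time: 22.18
tool_pos: [0.4625, -0.3448, 0.0264]
tool_rot: [0.001, 0.5, 0.866, -0.0]
contact_force: [0.1, 1.3, 6.6]
gripper_width: 0.289
grasp_force: 60.7
time: 22.68
tool_pos: [0.4613, -0.3437, 0.1245]
tool_rot: [-0.0, 0.5, 0.866, 0.0]
contact_force: [-0.5, 0.8, -1.1]
gripper_width: 0.29
grasp_force: 60.0
t 22.68 pos [ 0.4613 -0.3437  0.1245] phi 30.0 tilt [-0.0003  0.0002] F [-0.5  0.8 -1.1] w 0.29 g 60.0
  need rz 0.000; then dx 0.1704 dy 0.3163 dz 0.0045
```

In the tool's units: 0.0452 m is 0.7232, 0.0243 m is 0.3888.

```bash
python3 -m crank '{"increments":[[0,0.3888,0.7232,0,0,0,0],[0,0.3888,0.7232,0,0,0,0],[0,0.3888,0.7232,0,0,0,0],[0,0.3888,0.7232,0,0,0,0],[0,0.3888,0.7232,0,0,0,0]]}'; python3 -m crank '{"increments":[[0,0.3888,0.7232,0,0,0,0],[0,0.3888,0.7232,0,0,0,0],[0,0,0,0,0,0,0],[0,0,0,0.32,0,0,0],[0,0,0,0.48,0,0,0]]}'; python3 -m crank '{"increments":[[0,0,0,0,0,0,0],[0,0,0,0,0,0,0],[0,0,0,0,0,0,0]]}'; python3 -c "from h import *;go(.650,-.038,.0304,30)"
```

```text
time: 23.3
tool_pos: [0.5955, -0.1237, 0.1219]
tool_rot: [-0.002, 0.5, 0.866, -0.0]
contact_force: [0.4, -0.8, -0.4]
gripper_width: 0.286
grasp_force: 60.0
time: 23.92
tool_pos: [0.6495, -0.0395, 0.0728]
tool_rot: [-0.0, 0.5, 0.866, -0.0]
contact_force: [-0.0, -0.1, -1.3]
gripper_width: 0.292
grasp_force: 60.0
time: 24.3
tool_pos: [0.6511, -0.039, 0.0762]
tool_rot: [0.001, 0.5, 0.866, 0.0]
contact_force: [0.3, -0.1, 0.5]
gripper_width: 0.295
grasp_force: 60.0
t 24.3 pos [ 0.6511 -0.039   0.0762] phi 30.0 tilt [ 0.0022 -0.0004] F [ 0.3 -0.1  0.5] w 0.295 g 60.0
  need rz -0.000; then dx 0.0014 dy -0.0004 dz 0.0458
```

In the tool's units: 0.02 m is 0.32, 0.015 m is 0.24.

```bash
python3 -m crank '{"increments":[[0,0,0,0.32,0,0,0],[0,0,0,0.24,0,0,0],[0,0,0,0.112,0,0,0],[0,0,0,0.064,0,0,0],[0,0,0,0,0,0,0]]}'; python3 -m crank '{"increments":[[0.45,0,0,0,0,0,0],[0.45,0,0,0,0,0,0],[0.45,0,0,-0.64,0,0,0],[0.5,0,0,-0.96,0,0,0],[1,0,0,-0.48,0,0,0]]}'; python3 -c "from h import *;go(.457,-.1773,.1,-80.5)"
```

```text
time: 24.92
tool_pos: [0.6498, -0.0381, 0.0304]
tool_rot: [-0.002, 0.5, 0.866, -0.001]
contact_force: [-7.8, 1.7, 11.9]
gripper_width: 0.289
grasp_force: 61.4
time: 25.55
tool_pos: [0.652, -0.0386, 0.1627]
tool_rot: [0.002, 0.5, 0.866, 0.001]
contact_force: [0.3, -0.5, 0.6]
gripper_width: 0.703
grasp_force: 0.0
t 25.55 pos [ 0.652  -0.0386  0.1627] phi 30.0 tilt [ 0.0051 -0.0009] F [ 0.3 -0.5  0.6] w 0.703 g 0.0
  need rz -1.213; then dx 0.2152 dy -0.1046 dz 0.0627
```

The rows are not in the units I measure in: shifts go in shares of 62.5 mm and turns go in shares of 90 degrees. I convert before sending: -0.1733 rad is -0.1103.

```bash
python3 -m crank '{"increments":[[1,0,0,0,0,0,-0.1103],[1,0,0,0,0,0,-0.1103],[1,0,0,0,0,0,-0.1103],[1,0,0,0,0,0,-0.1103],[1,0,0,0,0,0,-0.1103]]}'; python3 -m crank '{"increments":[[1,0,0,0,0,0,-0.1103],[1,0,0,0,0,0,-0.1103],[1,0.688,-0.3344,0,0,0,0],[1,0.688,-0.3344,0,0,0,0],[1,0.688,-0.3344,0.16,0,0,0]]}'; python3 -m crank '{"increments":[[1,0.688,-0.3344,0.32,0,0,0],[1,0.688,-0.3344,0.48,0,0,0],[1,0,0,0,0,0,0],[1,0,0,0,0,0,0]]}'
python3 - <<'E'
from h import *
go(.457,-.1773,.024,-80.5)
p,d=newlook("g"); meas("top","battery_a",.0215,2)
q=manip.grab_frame("scene")[0]
a=cv2.resize(p[130:260,290:490],(800,520))[:,:,::-1][100:250,:280];b=cv2.resize(q[130:280,220:400],None,fx=3,fy=3,interpolation=cv2.INTER_CUBIC)[:,:,::-1]
o=np.zeros((600,560,3),np.uint8);o[:150,:280]=a;o[150:600,:540]=b;cv2.imwrite("pics/g1.png",o)
E
```

```text
time: 26.18
tool_pos: [0.6503, -0.0384, 0.1582]
tool_rot: [-0.0, 0.087, 0.996, 0.0]
contact_force: [0.5, -0.6, -0.4]
gripper_width: 1.001
grasp_force: 0.0
time: 26.8
tool_pos: [0.533, -0.1224, 0.1493]
tool_rot: [0.001, -0.083, 0.997, -0.001]
contact_force: [-0.4, -0.4, 0.4]
gripper_width: 0.999
grasp_force: 0.0
time: 27.3
tool_pos: [0.4562, -0.1772, 0.0992]
tool_rot: [0.001, -0.083, 0.997, -0.0]
contact_force: [-0.3, -0.3, -0.1]
gripper_width: 0.999
grasp_force: 0.0
t 27.3 pos [ 0.4562 -0.1772  0.0992] phi 99.5 tilt [ 0.0011 -0.0003] F [-0.3 -0.3 -0.1] w 0.999 g 0.0
  need rz 0.000; then dx -0.0008 dy -0.0002 dz 0.0752
top battery_a 0.69 rect c [626.6 250.6] size [201.2 161.3] a 79.3 mean [632.8 253.2] long-axis yaw from y -17.0 npx 2516
top battery_a 0.61 rect c [648.7  31. ] size [27.2 48.4] a 31.0 mean [648.6  31.1] long-axis yaw from y 32.9 npx 158
```

View pics/g1.png

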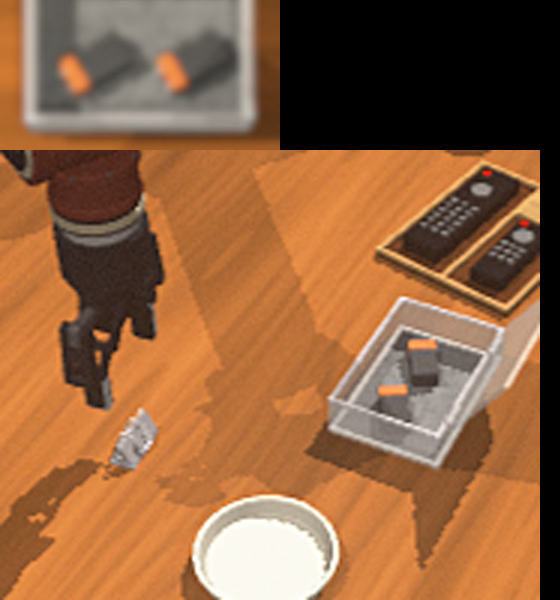

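Both batteries lie flat in the box. The gripper is above the clip at (135,440), so I'll grasp it.

In the tool's units: 0.035 m is 0.56, 0.025 m is 0.4.

```bash
python3 -m crank '{"increments":[[1,-0.0128,0,0.56,0,0,0],[1,0,0,0.4,0,0,0],[1,0,0,0.24,0,0,0],[0,0,0,0,0,0,0],[0,0,0,0,0,0,0]]}'; python3 -m crank '{"increments":[[0,0,0,0,0,0,0],[0,0,0,0,0,0,0],[0,0,0,0,0,0,0]]}';python3 -m crank '{"increments":[[0,0,0,-0.64,0,0,0],[0,0,0,-0.64,0,0,0],[0,0,0,0,0,0,0],[0,0,0,0,0,0,0]]}'; python3 -c "from h import *;go(.632,-.240,.1,99.5)"
```

```text
time: 28.08
tool_pos: [0.4575, -0.1773, 0.025]
tool_rot: [0.001, -0.083, 0.997, -0.001]
contact_force: [0.2, -0.2, 0.6]
gripper_width: 0.604
grasp_force: 0.4
time: 28.45
tool_pos: [0.4578, -0.1776, 0.0256]
tool_rot: [0.002, -0.083, 0.997, -0.001]
contact_force: [-0.3, 0.3, 6.0]
gripper_width: 0.575
grasp_force: 62.4
time: 28.95
tool_pos: [0.4558, -0.1766, 0.1031]
tool_rot: [-0.0, -0.083, 0.997, 0.0]
contact_force: [-0.2, 0.7, -1.0]
gripper_width: 0.576
grasp_force: 62.3
t 28.95 pos [ 0.4558 -0.1766  0.1031] phi 99.5 tilt [-0.001   0.0005] F [-0.2  0.7 -1. ] w 0.576 g 62.3
  need rz 0.000; then dx -0.1633 dy -0.0916 dz 0.0031
```

Held at opening 0.576, about 49 mm. I'll carry it to the dish; the place height is about 0.0306.

In the tool's units: -0.0408 m is -0.6528, -0.0229 m is -0.3664.

```bash
python3 -m crank '{"increments":[[0,-0.6528,-0.3664,0,0,0,0],[0,-0.6528,-0.3664,0,0,0,0],[0,-0.6528,-0.3664,0,0,0,0],[0,-0.6528,-0.3664,0,0,0,0],[0,0,0,0,0,0,0]]}'; python3 -m crank '{"increments":[[0,0,0,0.32,0,0,0],[0,0,0,0.32,0,0,0],[0,0,0,0,0,0,0],[0,0,0,0,0,0,0]]}'; python3 -c "from h import *;go(.632,-.240,.0306,99.5)"
```

```text
time: 29.58
tool_pos: [0.6332, -0.2404, 0.1005]
tool_rot: [-0.002, -0.083, 0.997, 0.001]
contact_force: [-0.5, 0.3, -0.7]
gripper_width: 0.573
grasp_force: 62.3
time: 30.08
tool_pos: [0.632, -0.24, 0.0637]
tool_rot: [-0.0, -0.083, 0.997, 0.0]
contact_force: [0.7, -0.4, 0.7]
gripper_width: 0.572
grasp_force: 62.3
t 30.07 pos [ 0.632  -0.24    0.0637] phi 99.5 tilt [-0.0003  0.0002] F [ 0.7 -0.4  0.7] w 0.572 g 62.3
  need rz 0.000; then dx 0.0000 dy 0.0000 dz 0.0331
```

In the tool's units: 0.015 m is 0.24, 0.011 m is 0.176.

```bash
python3 -m crank '{"increments":[[0,0,0,0.24,0,0,0],[0,0,0,0.176,0,0,0],[0,0,0,0.08,0,0,0],[0,0,0,0.032,0,0,0],[0,0,0,0,0,0,0]]}'; python3 -m crank '{"increments":[[0.75,0,0,0,0,0,0],[0.75,0,0,0,0,0,0],[0.75,0,0,-0.64,0,0,0],[0.8,0,0,-0.96,0,0,0],[1,0,0,-0.8,0,0,0]]}'; python3 -m crank '{"increments":[[1,0.8,0,-0.48,0,0,0],[1,0.96,0,0,0,0,0],[1,0.96,0,0,0,0,0],[1,0.64,0,0,0,0,0],[1,0,0,0,0,0,0]]}'
python3 - <<'E'
from h import *
p,d=newlook("z")
for n,z in(("clip",.017),("dish",.02),("remote_long",.024),("remote_short",.022),("piggy_bank",.05),("mug",.095)): meas("top",n,z)
meas("top","battery_a",.0215,2)
cv2.imwrite("pics/z1.png",cv2.resize(p[120:260,180:540],(800,311),interpolation=cv2.INTER_CUBIC)[:,:,::-1])
E
```

```text
time: 30.7
tool_pos: [0.6328, -0.2403, 0.031]
tool_rot: [0.0, -0.083, 0.997, -0.0]
contact_force: [-1.2, 0.4, 0.3]
gripper_width: 0.577
grasp_force: 62.3
time: 31.32
tool_pos: [0.6328, -0.2404, 0.1833]
tool_rot: [0.001, -0.083, 0.997, -0.0]
contact_force: [0.1, 0.1, -0.0]
gripper_width: 0.98
grasp_force: 0.0
time: 31.95
tool_pos: [0.4236, -0.2753, 0.2109]
tool_rot: [0.0, -0.082, 0.997, -0.0]
contact_force: [0.1, 0.1, 0.0]
gripper_width: 1.002
grasp_force: 0.0
top clip 0.65 rect c [ 631.3 -237.8] size [27.5 54.5] a 7.9 mean [ 630.7 -237.3] long-axis yaw from y 9.5 npx 171
top dish 0.71 rect c [ 632.4 -239.9] size [116.5 115.9] a 89.5 mean [ 631.6 -240.1] long-axis yaw from y -55.0 npx 1199
top remote_long 0.62 rect c [588.4 258.6] size [165.1  51. ] a 79.0 mean [588.9 259. ] long-axis yaw from y -11.0 npx 1018
top piggy_bank 0.85 rect c [ 583.5 -485.5] size [124.3  96.4] a 7.8 mean [ 583.5 -487.7] long-axis yaw from y -84.7 npx 1185
top mug 0.75 rect c [540.5 484.2] size [121.8  79.7] a 66.5 mean [539.4 482.2] long-axis yaw from y -14.7 npx 1160
top battery_a 0.55 rect c [650.7 -37.2] size [29.5 52. ] a 30.8 mean [650.4 -37.3] long-axis yaw from y 31.2 npx 183
top battery_a 0.49 rect c [648.   31.3] size [29.  51.3] a 33.3 mean [648.4  30.9] long-axis yaw from y 36.1 npx 174
```

View pics/z1.png

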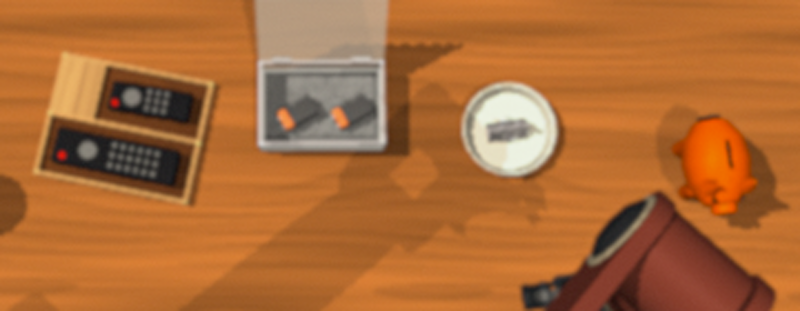

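The picture shows the remotes in their bays, the batteries flat in the box, and the clip central in the dish at (508,130). The pig has not moved. I'll hand in the job.

```bash
python3 -c "from plant import manip;print(manip.job_done())"
```

```text
the job is handed in; nothing more can be done
None
```

I handed the job in at about 32 s of the 104 s allowed: the last top view showed both remotes in their bays, both batteries flat in the box, the clip within about 3 mm of the dish centre, and the piggy bank and mug unmoved; the hand-in call returned no verdict.

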